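Register the red colony on the colony counter

TASK

Register the one red colony on the colony counter. Push the magnifier out to the left until its lens is clear of the housing, then point at the red colony from straight above with the fingertips, one to three centimetres over the rim of the open dish, and stay there for about two seconds without touching the dish. Then press the green count key fully down and let it go; leave the red reset key, the dish and the other things on the bench alone.

Things in the scene. Friction and masses are not known exactly. Their poses are not given: they have to be found in the camera images.
- counter: colony counter, white housing 220 deep (x), 250 wide (y), 50 high (mm), fixed to the bench. Origin under its centre at bench height; x points away from the operator, y to the operator's left. In mm: dish well (grey ring 113 across, 4.5 high) at (25, 0), green count key at (-82, -75), red reset key at (-82, 75), magnifier post at (90, 95); its cap is the highest point, z = 145
- magnifier_post (a point): the upright pivot axis of the magnifier, at the height of the lens plane, 128 mm over the bench; fixed to the counter
- magnifier_grip (a point): on the black rubber grip of the magnifier, a round bar 13 mm thick, about 34 mm long, sticking out radially beyond the lens ring; the point is 187 mm from the pivot axis, 12 mm short of the grip's end, at z = 128 mm. The lens, in a black ring 100 mm across and 12 mm high, is centred 115 mm from the pivot axis on the same radius. Moves with the magnifier
- magnifier (a joint): swing of the magnifier about its post, rad: -0.2 to 0.25 at the start (lens over the dish); grows as the lens swings clockwise seen from above, across the front of the housing to the left; lens clear of the housing from about 1.75, stop at 2.0. Light friction (well under 1 N at the grip); stays where it is left
- stage_centre (a point): the centre of the dish well, on the top of the housing (z = 50 mm); fixed to the counter
- dish: the petri dish in the well, without its lid, 90 mm across and 15 mm high (rim at z = 65 mm, some 3 mm of play in the well): clear wall, amber agar with five small cream colonies and one red one. Loose. Origin at the centre of its underside; turned to any angle
- red_colony (a point): the top of the red colony, a dark red spot 11 mm across, 26 mm from the dish's centre, 7 mm below the dish's rim (z = 58 mm); the cream colonies are 6 to 8 mm across, the nearest one 24 mm away
- count_key_top (a point): the centre of the top of the green count key, a round cap 29 mm across, standing 13 mm proud of the housing (top at z = 63 mm)
- count_key (a joint): travel of the green count key: 0 up, 0.005 m fully down; a spring of 1.8 N at the start and 4.8 N fully down returns it
- reset_key (a joint): travel of the red reset key at the other end of the panel, the same size and spring; to be left alone
- spare_dish: bystander: another petri dish, 91 mm across, 16 mm high, without a red colony, on the bench right of the counter; origin at the centre of its underside
- beaker: bystander: glass beaker, 71 mm across and 94 mm high, on the bench right of the counter; origin at the centre of its underside
- marker: bystander: marker pen with a green and white barrel, 135 mm long and 16 mm thick, lying on the green notebook (16 mm high) at the left; origin under its middle
- tweezers: bystander: steel tweezers, 134 mm long, 10 mm high, lying along x right of the counter; origin under their middle
Mind the look-alikes: they are no part of the job. Leave any pink or turquoise look-alike of the dish alone.

How it is judged:
By the outcome, as a careful person would: the job done as asked, in the order asked, and still so for the second after the job is handed in, with the robot touching nothing.
It also fails if it takes over 58 s, if anything falls off the work surface, if the arm or the gripper's body presses on something with over 40 N, if the wrist force passes 120 N, or if a joint passes its speed limit or range.

ROBOT

A 6-joint arm with a two-finger parallel gripper is mounted at the origin on a cart in front of the work surface, level with it; the furniture and walls round the work are solid. World frame = base frame: x ahead of the robot, y to its left, z up, the work surface at z = 0. Lengths are in mm, angles in rad, forces in N, time in s.
With the tool pointing down it reaches from about 300 to 750 mm from the base axis. Payload 8.5 kg.
Tool frame: the origin (TCP) lies between the finger pads, 19 mm behind the fingertips; this is the grasp point; z points along the fingers, y is the line along which they close (so a half turn about z gives the same grasp; the last joint's range is limited). The gripper opens to 88 mm and grips with 3 to 60 N. Pads are 18 mm wide; open, the fingers measure 123 mm over their backs; the gripper's body (75 mm by 187 mm) begins 45 mm behind the grasp point.
Start: joints at [-1.316, 0.381, 1.297, -0, 1.464, -0.215], TCP at [248.981, -490.397, 257.448] pointing down, gripper open.
Joint ranges: [-3.11, 3.11], [-0.89, 2.33], [0.22, 2.48], [-1.42, 4.56], [0.17, 2.85], [-2.88, 2.88]. Speed limits (rad/s): [2.39, 2.39, 3.14, 3.14, 3.14, 3.14].

INTERFACE

Orientations are given as a rotation vector (axis times angle).
In Python, from bench import observe, cams, job gives the robot as it stands.
- The arm moves only by the shell command python3 -m pendant 'ROWS' [FORCE]. ROWS is JSON, a list of rows, each a list of 7 numbers: the shift along the tool's x, y, z in cm, then the turn, a rotation vector about the tool's x, y, z in rad, then the closure, from -1 (fully open) to 1 (shut). In form: [[tx, ty, tz, ax, ay, az, fingers], ...]. A call has 1 to 10 rows; each row is the pose to reach, as a shift and turn from the pose commanded when the call began, along the tool's axes at that moment; what a row does not reach only later rows make up. A row lasts 1/12 s, in which the tool goes at most 41.7 mm and 7.16 degrees, less where a joint would pass 70% of its speed; a pose out of reach is approached as far as the arm can. A call with a gripper value outside its range is refused whole. The fingers move at their own pace and stop on an object; FORCE is the grip in N (left out, the last holds). Time passes only in rows, so rows that repeat a pose let the fingers close. It gives the time, the measured TCP pose, the force, the opening and the grip force at its end, in the units of the state.
- observe(): the state, without advancing time (a new reading comes with each control period).
- cams.grab_frame(name): name is "side" or "top"; returns a dict with "frame" (400x640x3 uint8, red, green, blue), "mtx" (3x3 intrinsics, pixels), "rvec" (rotation vector, rad) and "tvec" (3), from world to camera coordinates, as OpenCV has them. Camera axes: x right, y down, z forward; pixel columns grow to the right and rows downward; lengths in mm; the calibration is good to about 2 mm. A picture is of the moment at which its call begins. There is no depth.
- job.close_job(): hands the job in; it is judged then, once.
The state is a dict: "clock": time; "q": joint angles; "qd": joint speeds; "tau": joint torques, N m; "eef_pos": TCP position; "ee_rot": TCP orientation; "force": force on the tool from outside, world axes, zero at the start; "ft_torque": the same for the moment, N m; "gripper_width": opening from 0.0 (shut) to 1.0 (fully open); "grasp_force": force on a finger pad.
Only numpy, scipy, OpenCV 4.12 (cv2) and the standard library are available. Lean on these libraries where they do the work, as an engineer would, in place of code of your own. Each camera call takes 0.05 s, during which the arm holds its last target. There are 200 camera calls.

## Working session

There is one attempt and no reset: what is moved stays moved. The work goes in short steps, Python scripts to look and compute and a shell command to move; the robot and the scene stay as the last step left them, time stands still between calls to the robot, and variables do not carry over. Pictures are saved under pics/ and viewed, at most 10 in all, crops included, and the job is handed in when it is done.

```bash
mkdir -p pics
cat > h.py <<'E'
import numpy as np, cv2
from bench import observe, cams, job
def grab(n,save=None):
    f=cams.grab_frame(n)
    if save: cv2.imwrite('pics/'+save,f['frame'][:,:,::-1])
    return f
def ray(f,u,v,z):
    K=np.array(f['mtx'],float);R=cv2.Rodrigues(np.array(f['rvec'],float))[0];t=np.array(f['tvec'],float).ravel()
    d=R.T@np.linalg.inv(K)@np.array([u,v,1.]);c=-R.T@t
    return c+d*(z-c[2])/d[2]
def proj(f,P):
    return cv2.projectPoints(np.array(P,float).reshape(-1,3),np.array(f['rvec'],float),np.array(f['tvec'],float),np.array(f['mtx'],float),None)[0].reshape(-1,2)
E
python3 - <<'E'
from h import *
import pickle
d={n:grab(n,n+'0.png') for n in('top','side')}
pickle.dump(d,open('f0.pkl','wb'))
s=observe();print(s['clock'],s['eef_pos'],s['ee_rot'],s['force'])
for n in d:
    f=d[n];R=cv2.Rodrigues(np.array(f['rvec']))[0];print(n,-R.T@np.array(f['tvec']).ravel(),f['mtx'])
E
```

```text
0.1 [ 248.90819155 -490.204882    256.92964217] [-3.05409925e+00 -7.30900647e-01  6.21690230e-05] [-0.10128808  0.27538294  0.3682881 ]
top [ 361.87988144   39.47713173 1344.91725746] [[463.22362831   0.         325.21119715]
 [  0.         463.22362831 198.8412024 ]
 [  0.           0.           1.        ]]
side [-446.3644862 -347.6350929  986.9507464] [[497.75000129   0.         309.29069145]
 [  0.         497.75000129 202.12535597]
 [  0.           0.           1.        ]]
```

View pics/top0.png

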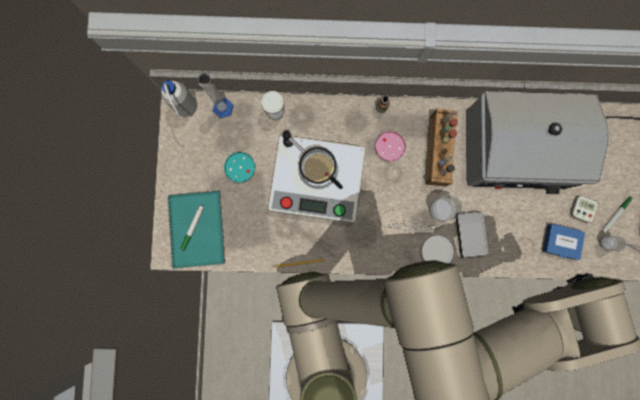

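View pics/side0.png

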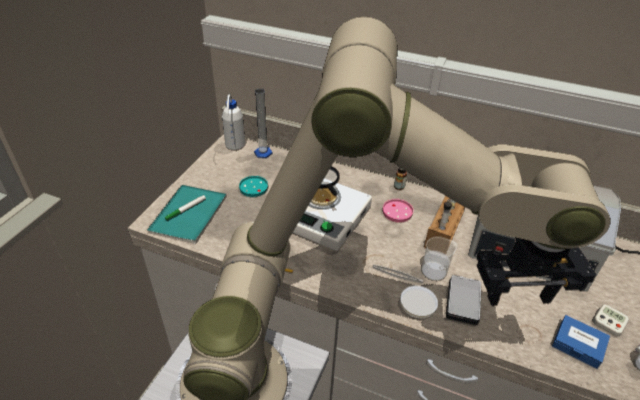

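The top view shows the counter at about (317,180), with the count key at (340,211), the reset key at (286,203) and the magnifier post near (287,135). The grip points toward (340,187). I'll enlarge it.

Run:
```python
from h import *
im=cv2.imread('pics/top0.png')[120:230,260:380]
cv2.imwrite('pics/c.png',cv2.resize(im,None,fx=5.4,fy=5.4,interpolation=cv2.INTER_CUBIC))
```

```text
(no output)
```

View pics/c.png

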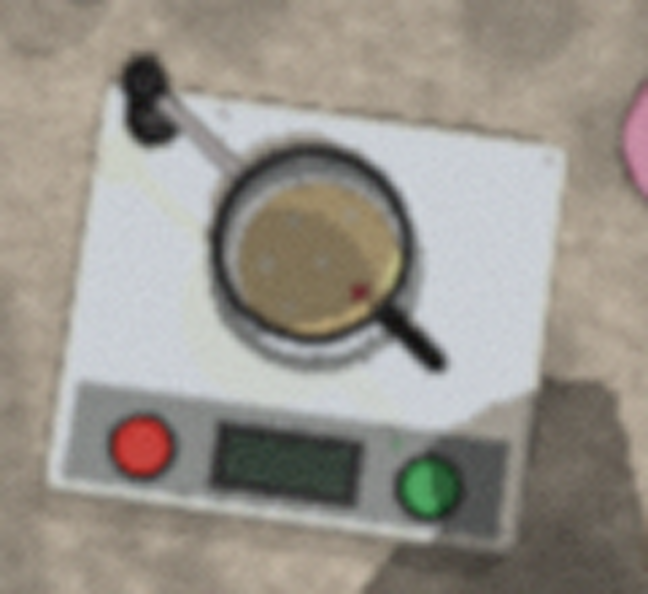

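The crop shows the green key at (429,487), the reset key at (142,446), the post cap at (145,75), the lens centre at (311,243), the grip end at (441,364) and the red colony at (360,292). The colony is seen through the lens.

```bash
cat >> h.py <<'E'
from scipy.optimize import least_squares
def cw(p,P):
    P=np.array(P,float).reshape(-1,3);c,s=np.cos(p[2]),np.sin(p[2])
    return np.c_[p[0]+c*P[:,0]-s*P[:,1],p[1]+s*P[:,0]+c*P[:,1],P[:,2]]
E
python3 - <<'E'
from h import *
import pickle
d=pickle.load(open('f0.pkl','rb'));f=d['top']
px=lambda u,v:((u+.5)/5.4+260-.5,(v+.5)/5.4+120-.5)
L=[((-82,-75,63),(429,487)),((-82,75,63),(142,446)),((90,95,145),(145,75)),((110,-125,50),(565,150)),((-110,125,50),(50,488)),((-110,-125,50),(510,548)),((110,125,50),(112,88))]
P=[a for a,b in L];U=np.array([px(*b) for a,b in L])
r=least_squares(lambda p:(proj(f,cw(p,P))-U).ravel(),[450,40,0],x_scale=[100,100,1])
p=r.x;print(p,r.fun.reshape(-1,2).round(1))
np.save('p.npy',p)
post=cw(p,[90,95,128])[0];lens=ray(f,*px(311,243),134);ge=ray(f,*px(441,364),128)
print('post',post,'lens',lens,np.hypot(*(lens-post)[:2]),'gripend',ge,np.hypot(*(ge-post)[:2]))
for q in(lens,ge):
    print('ang world',np.degrees(np.arctan2(*(q-post)[1::-1])))
print('stage',cw(p,[25,0,50]),'key',cw(p,[-82,-75,63]),'col~',ray(f,*px(360,292),58))
for n in d: print(n,proj(d[n],cw(p,[[25,0,50],[-82,-75,63]])))
E
```

```text
[ 5.56057853e+02  4.10945306e+01 -1.14674755e-01] [[ 0.4  0.2]
 [ 0.1  0.2]
 [-0.3  0.6]
 [ 1.5 -1.1]
 [-1.8  0.2]
 [ 1.5  1.6]
 [-1.5 -2. ]]
post [656.33697852 125.17245291 128.        ] lens [579.16776848  41.15900664 134.        ] 114.0760541619863 gripend [521.9150614  -24.22434937 128.        ] 200.9692920187404
ang world -132.56853234521293
ang world -131.979752180504
stage [[580.89365451  38.23394095  50.        ]] key [[466.01465599 -24.03013938  63.        ]] col~ [567.71274226  15.09029485  58.        ]
top [[318.13376436 169.27751622]
 [339.46994284 209.97108782]]
side [[321.3560823  196.68989758]
 [326.81857688 224.5829102 ]]
```

```bash
python3 -m pendant '[[48.9,-25.25,0,0,0,0.47,1],[48.9,-25.25,0,0,0,0.47,1],[48.9,-25.25,0,0,0,0.47,1],[48.9,-25.25,0,0,0,0.47,1],[48.9,-25.25,0,0,0,0.47,1],[48.9,-25.25,0,0,0,0.47,1],[48.9,-25.25,0,0,0,0.47,1],[48.9,-25.25,0,0,0,0.47,1],[48.9,-25.25,0,0,0,0.47,1],[48.9,-25.25,0,0,0,0.47,1]]' 20
```

```text
clock: 0.93
eef_pos: [489.3, -156.0, 257.3]
ee_rot: [-3.141, 0.0, 0.001]
force: [1.0, -0.3, 0.1]
gripper_width: 0.265
grasp_force: 0.0
```

```bash
python3 -m pendant '[[4,-5.5,0,0,0,0,1],[8.2,-11.3,0,0,0,0,1],[8.2,-11.3,0,0,0,0,1],[8.2,-11.3,0,0,0,0,1],[8.2,-11.3,4,0,0,0,1],[8.2,-11.3,8,0,0,0,1],[8.2,-11.3,11,0,0,0,1],[8.2,-11.3,12.6,0,0,0,1],[8.2,-11.3,12.6,0,0,0,1],[8.2,-11.3,12.6,0,0,0,1]]'
python3 - <<'E'
from h import *
p=np.load('p.npy');f=grab('side','s1.png')
im=cv2.imread('pics/s1.png')[120:280,220:420]
cv2.imwrite('pics/s1c.png',cv2.resize(im,None,fx=4,fy=3.7))
post=np.array([656.3,125.2])
pr=observe()['eef_pos'];print(pr)
for a in range(-132,-245,-10):
    t=np.radians(a);r=np.array([np.cos(t),np.sin(t)]);tt=np.array([-r[1],r[0]])
    d=6.5+9*abs(tt[0])+17.5*abs(tt[1]);c=post+182*r+d*tt
    # tool cm from 571,-43
    print(a,c.round(),((c-pr[:2])/10*[1,-1]).round(1))
E
```

```text
clock: 1.77
eef_pos: [570.4, -45.4, 131.3]
ee_rot: [-3.141, 0.001, 0.002]
force: [-0.3, -0.1, 0.6]
gripper_width: 0.008
grasp_force: 0.0
[570.97453523 -45.48339812 132.44062637]
-132 [553. -27.] [-1.8 -1.9]
-142 [529.  -7.] [-4.2 -3.8]
-152 [508.  17.] [-6.3 -6.2]
-162 [491.  44.] [-8. -9.]
-172 [480.  75.] [ -9.1 -12.1]
-182 [474. 107.] [ -9.7 -15.3]
-192 [473. 138.] [ -9.8 -18.4]
-202 [478. 169.] [ -9.3 -21.5]
-212 [488. 200.] [ -8.3 -24.5]
-222 [504. 228.] [ -6.7 -27.3]
-232 [525. 254.] [ -4.6 -29.9]
-242 [551. 275.] [ -2.  -32.1]
```

View pics/s1c.png

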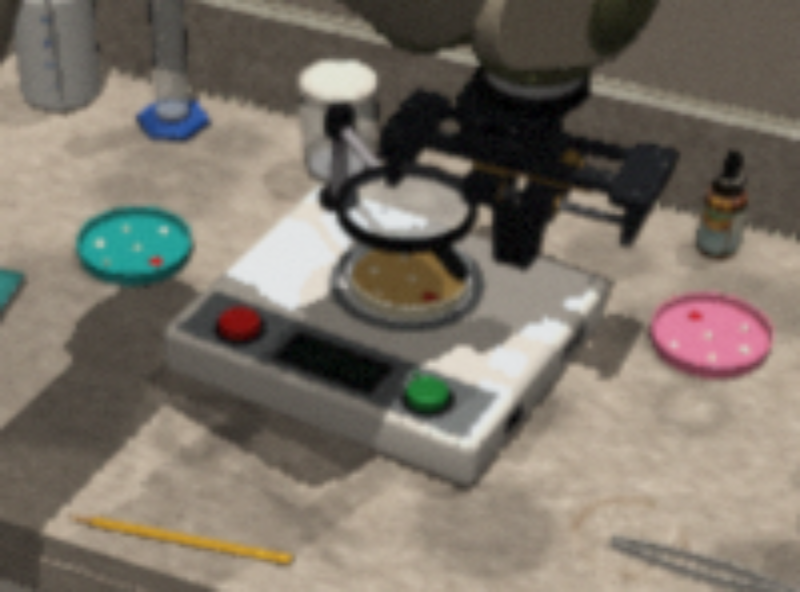

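The fingers are at crop (515,230), to the right of the grip at (450,262), and clear of the ring. I'll start the sweep.

```bash
python3 -m pendant '[[-1.8,-1.9,0,0,0,0,1],[-3,-2.8,0,0,0,0,1],[-4.2,-3.8,0,0,0,0,1],[-5.3,-5,0,0,0,0,1],[-6.3,-6.2,0,0,0,0,1],[-7.2,-7.6,0,0,0,0,1],[-8,-9,0,0,0,0,1],[-8.6,-10.5,0,0,0,0,1],[-9.1,-12.1,0,0,0,0,1],[-9.4,-13.7,0,0,0,0,1]]'
python3 - <<'E'
from h import *
grab('side','s2.png')
im=cv2.imread('pics/s2.png')[120:280,220:420]
cv2.imwrite('pics/s2c.png',cv2.resize(im,None,fx=4,fy=3.7))
print(observe()['eef_pos'])
E
```

```text
clock: 2.65
eef_pos: [476.6, 92.8, 132.8]
ee_rot: [3.141, -0.001, 0.004]
force: [1.0, -0.5, 0.4]
gripper_width: 0.006
grasp_force: 0.3
[475.98226511  94.8832941  132.75879457]
```

View pics/s2c.png

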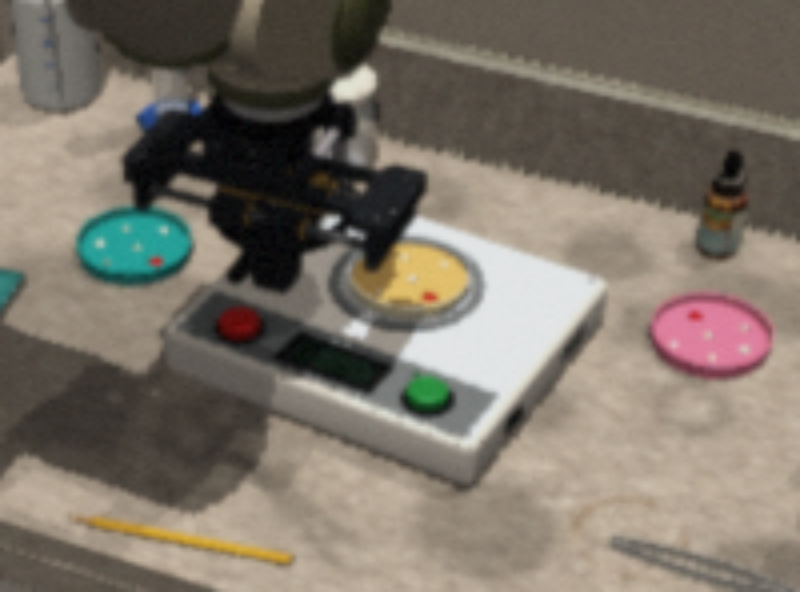

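The dish is now uncovered, with the colony at (430,296), and the grip sits at the left of the finger, near (240,268). I'll keep going.

```bash
python3 -m pendant '[[-0.2,-1.3,0,0,0,0,1],[-0.3,-2.8,0,0,0,0,1],[-0.3,-4.4,0,0,0,0,1],[-0.1,-5.9,0,0,0,0,1],[0.2,-7.5,0,0,0,0,1],[0.7,-9.1,0,0,0,0,1],[1.2,-10.6,0,0,0,0,1],[2,-12,0,0,0,0,1],[2.8,-13.4,0,0,0,0,1],[3.6,-14.5,0,0,0,0,1]]'
python3 -m pendant '[[0.4,-0.5,0,0,0,0,1],[0.8,-1,0,0,0,0,1],[1.3,-1.5,0,0,0,0,1],[1.8,-2,0,0,0,0,1],[2.3,-2.4,0,0,0,0,1],[2.7,-2.7,0,0,0,0,1],[3,-2.9,0,0,0,0,1],[3,-2.9,0,0,0,0,1]]'
python3 - <<'E'
from h import *
import pickle
f=grab('side');t=grab('top');pickle.dump((f,t),open('f3.pkl','wb'))
a=f['frame'][120:280,180:340,::-1];b=t['frame'][100:230,230:360,::-1]
cv2.imwrite('pics/s3c.png',np.hstack([cv2.resize(a,(400,500)),cv2.resize(b,(400,500))]))
E
```

```text
clock: 3.53
eef_pos: [513.3, 237.8, 132.6]
ee_rot: [-3.141, -0.001, -0.003]
force: [0.0, -0.6, 0.5]
gripper_width: 0.004
grasp_force: 0.3
clock: 4.2
eef_pos: [543.2, 266.2, 131.4]
ee_rot: [-3.141, 0.0, -0.0]
force: [-0.3, -0.1, -0.2]
gripper_width: 0.011
grasp_force: 0.0
```

View pics/s3c.png

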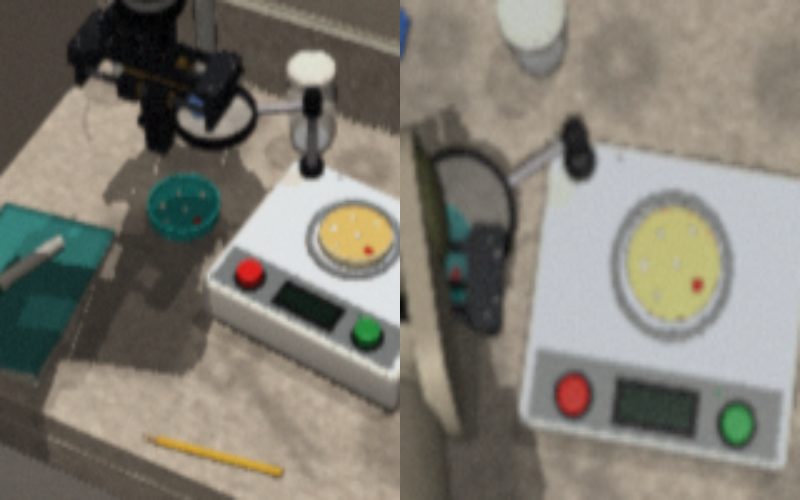

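The lens is clear of the housing on the left: its ring edge is at x≈515 and the housing edge at x≈545 in the right half. The colony is at (697,286) in the top crop and (369,251) in the side crop.

Run:
```python
from h import *
import pickle
f,t=pickle.load(open('f3.pkl','rb'));p=np.load('p.npy')
def cen(f,u,v,k,colr):
    im=f['frame'].astype(float);ys,xs=np.mgrid[v-k:v+k+1,u-k:u+k+1];c=im[v-k:v+k+1,u-k:u+k+1]
    if colr=='r': w=c[...,0]-c[...,1]; w=np.clip(w-np.median(w)-25,0,None)
    else: w=np.clip(c[...,1]-np.maximum(c[...,0],c[...,2])-25,0,None)
    return (w*xs).sum()/w.sum(),(w*ys).sum()/w.sum()
for n,g,a,b in(('top',t,(326,174),(339,210)),('side',f,(328,200),(327,226))):
    c=cen(g,*a,5,'r');k=cen(g,*b,9,'g')
    print(n,c,ray(g,*c,58),'key',k,ray(g,*k,61))
st=cw(p,[25,0,50])[0];print(st,cw(p,[-82,-75,63]))
```

```text
top (np.float64(326.17578125), np.float64(173.689453125)) [567.64138997  15.32321764  58.        ] key (np.float64(339.0852655198205), np.float64(209.85901271503366)) [466.46123169 -23.05165375  61.        ]
side (np.float64(326.914373088685), np.float64(199.782874617737)) [566.1020676   15.34746079  58.        ] key (np.float64(326.43956785955436), np.float64(225.2322754895341)) [465.22814357 -23.33406785  61.        ]
[580.89365451  38.23394095  50.        ] [[466.01465599 -24.03013938  63.        ]]
```

```bash
python3 -m pendant '[[0,0.2,-1.5,0,0,0,1],[0,0.2,-3,0,0,0,1],[0,0.2,-4.5,0,0,0,1],[0,0.2,-4.5,0,0,0,1],[0.8,4,-4.5,0,0,0,1],[1,8,-4.5,0,0,0,1],[1.3,12,-4.5,0,0,0,1],[1.7,16,-4.5,0,0,0,1],[2,20,-4.5,0,0,0,1],[2.4,23.5,-4.5,0,0,0,1]]'
python3 -m pendant '[[0,0.8,0,0,0,0,1],[0,1.6,0,0,0,0,1],[0,1.6,0,0,0,0,1]]'
```

```text
clock: 5.13
eef_pos: [565.9, 28.6, 175.7]
ee_rot: [-3.142, 0.001, 0.002]
force: [-0.2, -0.9, 0.4]
gripper_width: 0.005
grasp_force: 0.0
clock: 5.38
eef_pos: [566.3, 14.3, 175.9]
ee_rot: [-3.141, 0.002, 0.001]
force: [-0.6, -0.8, -0.1]
gripper_width: 0.006
grasp_force: 0.0
```

```bash
python3 -m pendant '[[0.05,-0.1,2,0,0,0,1],[0.05,-0.1,4,0,0,0,1],[0.05,-0.1,5.5,0,0,0,1],[0.05,-0.1,6.6,0,0,0,1],[0.05,-0.1,7.2,0,0,0,1],[0.05,-0.1,7.2,0,0,0,1],[0.05,-0.1,7.2,0,0,0,1]]'
python3 - <<'E'
from h import *
f=grab('side');t=grab('top')
a=f['frame'][140:240,270:370,::-1];b=t['frame'][100:230,230:360,::-1]
cv2.imwrite('pics/s4c.png',np.hstack([cv2.resize(a,(400,400)),cv2.resize(b,(400,400))]))
print(observe()['eef_pos'])
for g,o,s in((f,(270,140),4),):
    print((proj(g,[[567,15.3,58],[567,15.3,85]])-o)*s)
E
```

```text
clock: 5.97
eef_pos: [567.1, 16.8, 104.7]
ee_rot: [-3.142, -0.002, -0.0]
force: [-0.5, -0.0, 0.8]
gripper_width: 0.006
grasp_force: 0.0
[567.44058324  16.37930372 105.25539989]
[[228.1848156  238.39894446]
 [229.73725069 209.43538158]]
```

View pics/s4c.png

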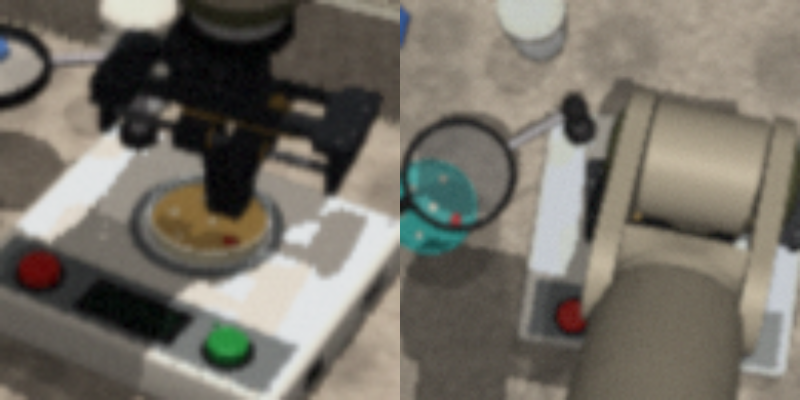

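The tips at (229,209) are right over the colony at (229,239), and the lens is clear of the housing at left. I'll hold here.

```bash
R='python3 -m pendant'
python3 -m pendant '[[0,0.1,0,0,0,0,1],[0,0.1,0,0,0,0,1],[0,0.1,0,0,0,0,1],[0,0.1,0,0,0,0,1],[0,0.1,0,0,0,0,1],[0,0.1,0,0,0,0,1],[0,0.1,0,0,0,0,1],[0,0.1,0,0,0,0,1],[0,0.1,0,0,0,0,1],[0,0.1,0,0,0,0,1]]'
python3 -m pendant '[[0,0,0,0,0,0,1],[0,0,0,0,0,0,1],[0,0,0,0,0,0,1],[0,0,0,0,0,0,1],[0,0,0,0,0,0,1],[0,0,0,0,0,0,1],[0,0,0,0,0,0,1],[0,0,0,0,0,0,1],[0,0,0,0,0,0,1],[0,0,0,0,0,0,1]]'
python3 -m pendant '[[0,0,0,0,0,0,1],[0,0,0,0,0,0,1],[0,0,0,0,0,0,1],[0,0,0,0,0,0,1],[0,0,0,0,0,0,1],[0,0,0,0,0,0,1],[0,0,0,0,0,0,1],[0,0,0,0,0,0,1],[0,0,0,0,0,0,1]]'
```

```text
clock: 6.9
eef_pos: [567.1, 15.0, 104.5]
ee_rot: [-3.142, 0.0, 0.0]
force: [-0.3, 0.0, -0.3]
gripper_width: 0.007
grasp_force: 0.0
clock: 7.73
eef_pos: [567.1, 14.9, 104.5]
ee_rot: [3.142, -0.0, 0.0]
force: [0.1, 0.0, -0.2]
gripper_width: 0.005
grasp_force: 0.0
clock: 8.48
eef_pos: [567.1, 15.0, 104.4]
ee_rot: [3.142, -0.0, -0.0]
force: [-0.3, 0.0, 0.4]
gripper_width: 0.011
grasp_force: 0.0
```

```bash
python3 -m pendant '[[0,0,-1.2,0,0,0,1],[0,0,-2.5,0,0,0,1],[-3,1.2,-2.5,0,0,0,1],[-6,2.4,-2.5,0,0,0,1],[-9,3.5,-2.5,0,0,0,1],[-10.1,3.9,-2.5,0,0,0,1],[-10.1,3.9,-1.5,0,0,0,1],[-10.1,3.9,0,0,0,0,1],[-10.1,3.9,1.2,0,0,0,1],[-10.1,3.9,1.7,0,0,0,1]]'
python3 -m pendant '[[0,0,0,0,0,0,1],[0,0,0.1,0,0,0,1]]'
```

```text
clock: 9.32
eef_pos: [465.6, -24.0, 86.4]
ee_rot: [-3.141, 0.001, 0.002]
force: [0.4, -0.3, -0.3]
gripper_width: 0.005
grasp_force: 0.0
clock: 9.48
eef_pos: [466.3, -24.1, 86.8]
ee_rot: [3.142, -0.0, 0.001]
force: [0.2, 0.1, 0.9]
gripper_width: 0.006
grasp_force: 0.0
```

```bash
python3 -m pendant '[[0,0,0.2,0,0,0,1],[0,0,0.4,0,0,0,1],[0,0,0.6,0,0,0,1],[0,0,0.7,0,0,0,1],[0,0,0.8,0,0,0,1],[0,0,0.8,0,0,0,1]]'
python3 -m pendant '[[0,0,0.1,0,0,0,1],[0,0,0.2,0,0,0,1],[0,0,0.2,0,0,0,1]]'
```

```text
clock: 9.98
eef_pos: [466.3, -24.1, 78.6]
ee_rot: [3.141, -0.0, 0.001]
force: [-0.1, 0.7, 3.6]
gripper_width: 0.007
grasp_force: 1.9
clock: 10.23
eef_pos: [466.4, -24.1, 77.0]
ee_rot: [3.141, -0.0, 0.002]
force: [0.2, 1.5, 9.9]
gripper_width: 0.006
grasp_force: 4.8
```

```bash
python3 -m pendant '[[0,0,0.05,0,0,0,1],[0,0,0.05,0,0,0,1],[0,0,0.05,0,0,0,1]]'
python3 -m pendant '[[0,0,-0.5,0,0,0,1],[0,0,-1,0,0,0,1],[0,0,-2,0,0,0,1],[0,0,-4,0,0,0,1],[0,0,-8,0,0,0,1],[0,0,-12,0,0,0,1],[-4,4,-14,0,0,0,1],[-8,8,-14,0,0,0,1],[-8,12,-14,0,0,0,1],[-8,16,-14,0,0,0,1]]'
python3 -m pendant '[[0,4,0,0,0,0,1],[0,8,0,0,0,0,1],[0,12,0,0,0,0,1],[0,12,0,0,0,0,1],[0,12,0,0,0,0,1]]'
python3 - <<'E'
from h import *
f=grab('side');t=grab('top')
a=f['frame'][120:280,180:380,::-1];b=t['frame'][100:230,230:360,::-1]
cv2.imwrite('pics/s5c.png',np.hstack([cv2.resize(a,(400,400)),cv2.resize(b,(400,400))]))
E
```

```text
clock: 10.48
eef_pos: [466.4, -24.1, 77.0]
ee_rot: [3.141, -0.0, 0.002]
force: [-2.3, 1.8, 16.6]
gripper_width: 0.007
grasp_force: 8.0
clock: 11.32
eef_pos: [386.8, -161.7, 216.2]
ee_rot: [-3.142, -0.002, 0.0]
force: [1.0, 0.1, 0.1]
gripper_width: 0.006
grasp_force: 0.0
clock: 11.73
eef_pos: [388.5, -282.8, 214.9]
ee_rot: [-3.14, 0.005, 0.002]
force: [0.3, 0.6, -0.2]
gripper_width: 0.006
grasp_force: 0.0
```

View pics/s5c.png

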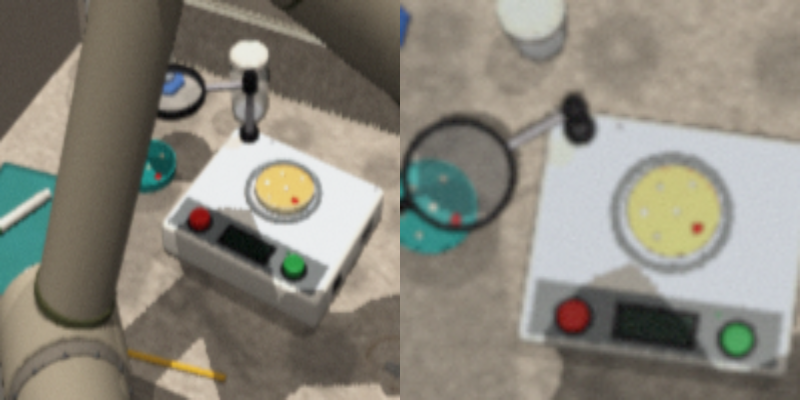

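The lens at (460,172) is clear of the housing edge at x≈540. The dish is undisturbed at (675,210) and the green key at (737,338) is back up.

```bash
python3 -c "
from bench import job
print(job.close_job())"
```

```text
the job is handed in; nothing more can be done
None
```

I handed the job in at about 12 s: the magnifier is swung out left clear of the housing, the fingertips held about 2 cm over the dish rim above the red colony for about 2.5 s, and the green count key was pressed to its stop and released. Nothing else was touched.

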